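# Clamp the mould plate and check its sloping face

### The arm

A 6-joint arm with a two-finger parallel gripper is mounted at the origin on the work surface. World frame = base frame: x ahead of the robot, y to its left, z up, the work surface at z = 0. Lengths are in mm, angles in rad, forces in N, time in s.
With the tool pointing down it reaches from about 300 to 775 mm from the base axis. Payload 14.6 kg.
Tool frame: the origin (TCP) lies midway between the tips of the shut fingers; the grasp point (between the pads) lies 19 mm behind it; z points along the fingers, y is the line along which they close (so a half turn about z gives the same grasp; the last joint's range is limited). The gripper opens to 94 mm and grips with 3 to 60 N. Pads are 16 mm wide; open, the fingers measure 119 mm over their backs; the gripper's body (75 mm by 177 mm) begins 78 mm behind the grasp point.
Start: joints at [1.135, 0.3, 1.521, -0, 1.321, -0.067], TCP at [198.27, 513.009, 205.446] pointing down, gripper open.
Joint ranges: [-3.03, 3.03], [-0.79, 2.21], [0.23, 2.52], [-1.04, 4.18], [0, 3.07], [-2.55, 2.55]. Speed limits (rad/s): [2.22, 2.22, 2.57, 3.14, 3.14, 3.14].

### API

Orientations are given as [roll, pitch, yaw] about the fixed x, y, z axes, in that order (R = Rz(yaw) Ry(pitch) Rx(roll)).
In Python, from cell import manip, camera gives the robot as it stands.
- The arm moves only by the tool move_arm, never from a script. Its arguments are lists of equal length, an entry for each row: "dp": the shift along the world's x, y, z in mm, a list of three; "rotation": the turn, a rotation vector about the world's x, y, z in rad, a list of three; "hand": the opening, from 0 (shut) to 1 (fully open). A call has 1 to 10 rows; each row shifts and turns the commanded pose from where the row before left it; what a row does not reach is not made up. A row lasts 1/8 s, in which the tool goes at most 62.5 mm and 10.7 degrees, less where a joint would pass 70% of its speed; a pose out of reach is approached as far as the arm can. A call with a gripper value outside its range is refused whole. The fingers move at their own pace and stop on an object; "newtons" is the grip in N (left out, the last holds). Time passes only in rows, so rows that do not move let the fingers close. It gives the time, the measured TCP pose, the force, the opening and the grip force at its end, in the units of the state.
- manip.read_state(): the state, without advancing time (a new reading comes with each control period).
- camera(name): name is "scene" or "top"; returns a dict with "image" (384x512x3 uint8, red, green, blue), "fx", "fy", "cx", "cy" (pixels), "k1" (the pictures are not rectified: a ray, as slopes to the right and down, at radius r is drawn at 1 + k1 r^2 times it, then the intrinsics apply), "R" (3x3) and "t" (3): a world point X has camera coordinates R X + t. Camera axes: x right, y down, z forward; pixel columns grow to the right and rows downward; lengths in mm; the calibration is good to about 2 mm. A picture is of the moment at which its call begins. There is no depth.
- manip.sign_off(): hands the job in; it is judged then, once.
The state is a dict: "clock": time; "joints": joint angles; "qd": joint speeds; "effort": joint torques, N m; "eef_pos": TCP position; "eef_rot": TCP orientation; "wrist_force": force on the tool from outside, world axes, zero at the start; "moment": the same for the moment, N m; "finger_gap": finger opening in mm; "finger_force": force on a finger pad.
Only numpy, scipy, OpenCV 4.12 (cv2) and the standard library are available. Lean on these libraries where they do the work, as an engineer would, in place of code of your own. Each camera call takes 0.05 s, during which the arm holds its last target. There are 200 camera calls.

### The job

The black mould plate lies in the tilting stand with its hinged clamp open: first swing the clamp fully down. Then take the square checking plate by its wooden grip, tilt it by feel to match the sloping mould face and hold it flush on the ringed middle of that face, squared to the mould, pressing so that the sprung seat gives about half of its 12 mm travel. Finish while still gripping and pressing the checking plate there; leave the slope of the stand and everything else on the table as they are.

Things in the scene. Friction and masses are not known exactly. Their poses are not given: they have to be found in the camera images.
- stand: fixed grey stand, base 200 x 170 x 12, two upright cheeks (162 wide over all, 88 high) carrying a cradle that tilts about the stand's y axis, 75 above the table. Origin: centre of the base's underside; x points to the clamp side, away from the robot, y left, z up. Position and yaw vary. The slope (0.15 to 0.45 rad, new each time) is held by stiff friction: pushes under 25 N do not change it
- mould_face (a point): middle of the ringed area (ring 104 across) of the dark mould plate's flat upper face, about 100 to 110 above the table; the checking plate goes here. z: the face's outward normal, leaning towards the robot by the slope; x: up the slope to the clamp; y: the stand's y. The plate (155 x 120 x 12) spans x -60 to +95 mm from here. It gives along -z with its clamp
- seat (a joint): how far the sprung seat with the mould plate is pressed in along the face's -z: 0 at rest to 0.012 m at its stop; it begins to give at 4.5 to 5 N along the face normal and takes about 0.6 N more per mm: 8 to 8.5 N at half travel, 12 N at the stop (the checking plate adds its own weight of 2 to 3 N to the push)
- clamp (a joint): angle of the clamp above its closed position (rad): 0 = fully down, arm parallel to the mould face; starts 0.7 to 1.2, raised, its tip up; it stays where left and turns with about 1 to 2 N at the tip
- clamp_hinge (a point): the clamp's hinge axis (parallel to the stand's y axis), 113 up the slope from mould_face and 12 above the face
- clamp_tip (a point): centre of the steel crossbar (12 thick, 48 long along y) at the free end of the clamp's flat arm (14 wide, 8 thick), 55 from the hinge. Push this bar over towards the robot side and down to close; closed, it lies 58 up the slope from mould_face, its axis 12 above the face
- checker: loose checking plate, about 0.18 to 0.3 kg: flat square aluminium plate 80 x 80 x 10 with an upright wooden grip in its middle, 30 along x, 24 along y, reaching from 10 to 60 above the underside. Origin: centre of the plate's underside; z up out of the grip. It starts flat on the table, left or right of the stand
- spare: a bystander: spare square black iron mould plate without a handle, 110 x 110 x 14, loose on the table
- wrench: a bystander: steel wrench, 170 long, loose
- brush: a bystander: hand brush, 150 long, loose
- spatula: a bystander: spatula, 240 long, loose
- pail: a bystander: small steel pail, 110 across, 100 high
- oil: a bystander: amber oil bottle, 60 across, 170 high
- tray: a bystander: wooden cooling tray with folded biscuits on it, 170 x 230, about 50 high
- cookie: a bystander: one folded biscuit, about 65 x 45, 30 high, loose on the table
Mind the look-alikes: they are no part of the job. Of the things that look like the checker, the middle-sized one is meant.

How it is judged (in metres and radians):
On the way, in this order (a step that is already met when the one before it is completed fails the run):
1. the clamp is swung fully down (value of joint clamp below 0.08 rad), for 0.2 s.
2. with the clamp down, the checking plate is brought onto the mould face and pressed (distance between checker and mould_face below 0.02 m and value of joint seat above 0.002 m and value of joint clamp below 0.1 rad), for 0.1 s.
At the end, for the whole second after the job is handed in: Clamp down (under 0.08 rad); the checking plate still gripped, its underside flush on the mould face (within 0.035 rad and 2 mm), centred on the ring within 12 mm along x and y, sides square to the mould within 0.15 rad (any quarter turn), still, and pressing the seat in by 3 to 9.5 mm of its 12 mm (value of joint clamp below 0.08 rad and value of joint seat between 0.003 and 0.0095 m and x of checker in the frame of mould_face between -0.012 and 0.012 m and y of checker in the frame of mould_face between -0.012 and 0.012 m and z of checker in the frame of mould_face between -0.002 and 0.002 m and angle between the z axis of checker and the z axis of mould_face, either way round below 0.035 rad and (angle between the x axis of checker and the x axis of mould_face, either way round below 0.15 rad or angle between the x axis of checker and the y axis of mould_face, either way round below 0.15 rad) and contact force between checker and stand above 3 N and contact force between the fingers and checker above 2 N and linear speed of checker below 0.02 m/s); the arm keeps its last pose, push and grip.
It fails at once if a bystander is moved more than 25 mm (distance of any of spare, wrench, brush, spatula, pail, oil, tray, cookie from where it was at the start of the episode above 0.025 m).
It fails at once if the slope of the stand is forced out of its setting (clamp hinge moved more than 30 mm) (distance of clamp_hinge from where it was at the start of the episode above 0.03 m).
It also fails if it takes over 72 s, if anything falls off the work surface, if the arm or the gripper's body presses on something with over 40 N, if the wrist force passes 120 N, or if a joint passes its speed limit or range.

## Working session

There is one attempt and no reset: what is moved stays moved. The work goes in short steps, Python scripts to look and compute and a tool call to move; the robot and the scene stay as the last step left them, time stands still between calls to the robot, and variables do not carry over. Pictures are saved under pics/ and viewed, at most 10 in all, crops included, and the job is handed in when it is done.

Besides the shell and the picture viewer there is one more tool, called after "Request:" as name(argument=value, ...), one argument or row to a line, values as JSON. move_arm: Moves the arm, as the interface text tells. Its arguments: {"type":"object","properties":{"dp":{"type":"array","items":{"type":"array","items":{"type":"number"}}},"rotation":{"type":"array","items":{"type":"array","items":{"type":"number"}}},"hand":{"type":"array","items":{"type":"number"}},"newtons":{"type":"number"}},"required":["dp","rotation","hand"]}

```bash
mkdir -p pics; cat > h.py <<'E'
import numpy as np, cv2
from cell import manip, camera
def get(n):
    c=camera(n); c['R']=np.array(c['R']); c['t']=np.array(c['t']); return c
def ray(c,u,v):
    x=(u-c['cx'])/c['fx']; y=(v-c['cy'])/c['fy']; rd=np.hypot(x,y); r=rd
    for _ in range(20): r=rd/(1+c['k1']*r*r)
    s=r/rd if rd>0 else 1
    d=c['R'].T@np.array([x*s,y*s,1]); return -c['R'].T@c['t'], d/np.linalg.norm(d)
def onz(c,u,v,z):
    o,d=ray(c,u,v); return o+d*(z-o[2])/d[2]
def tri(c1,p1,c2,p2):
    o1,d1=ray(c1,*p1); o2,d2=ray(c2,*p2)
    s=np.linalg.lstsq(np.c_[d1,-d2],o2-o1,rcond=None)[0]
    a=o1+d1*s[0]; b=o2+d2*s[1]; return (a+b)/2, np.linalg.norm(a-b)
def proj(c,X):
    p=c['R']@np.asarray(X,float)+c['t']; x,y=p[:2]/p[2]; k=1+c['k1']*(x*x+y*y)
    return np.array([c['fx']*x*k+c['cx'],c['fy']*y*k+c['cy']])
E
python3 - <<'E'
from h import *
import pickle
for n in("scene","top"):
    c=get(n); pickle.dump(c,open(n+'.pkl','wb'))
    im=cv2.cvtColor(c['image'],cv2.COLOR_RGB2BGR)
    cv2.imwrite(f'pics/{n}0.png',cv2.resize(im,(800,600),interpolation=cv2.INTER_CUBIC))
    print(n,c['fx'],c['cx'],c['cy'],c['k1'],-c['R'].T@c['t'],c['R'][2])
print(manip.read_state())
E
```

```text
scene 383.84945486967916 255.5153660655822 197.46096464033167 0.024499400635741322 [1508.02742619 -228.58260637  677.98675319] [-0.84626766  0.19261005 -0.49672166]
top 381.3825148374922 254.1337184865482 194.77017837006264 -0.052861198995233734 [ 452.17417463  -20.79502475 1136.11377842] [ 0.1016625  -0.00773755 -0.99478885]
{'clock': 0.1, 'joints': array([ 1.13539403e+00,  3.00398907e-01,  1.52151382e+00, -1.01619304e-05,
        1.32065898e+00, -6.65677798e-02]), 'qd': array([-0.00097173, -0.00118674, -0.00296777,  0.00209591, -0.00161461,
        0.00028579]), 'effort': array([ 5.70561169e-04, -5.32642257e+01, -3.53282261e+01,  7.09185773e-02,
        2.34706403e-02, -3.48933588e-05]), 'eef_pos': array([198.18522548, 512.81338748, 204.95437117]), 'eef_rot': array([-3.14061511e+00, -5.53038875e-05,  2.77276063e+00]), 'wrist_force': array([ 0.44570635,  0.54988704, -0.83813909]), 'moment': array([-0.00654241,  0.02363135,  0.02914569]), 'finger_force': 0.0, 'finger_gap': 93.8602899315223}
```

View pics/scene0.png

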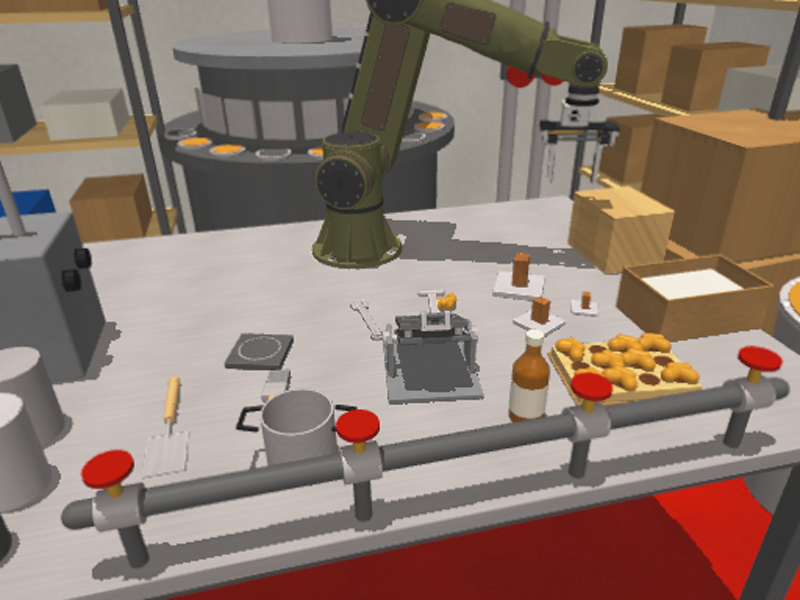

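View pics/top0.png

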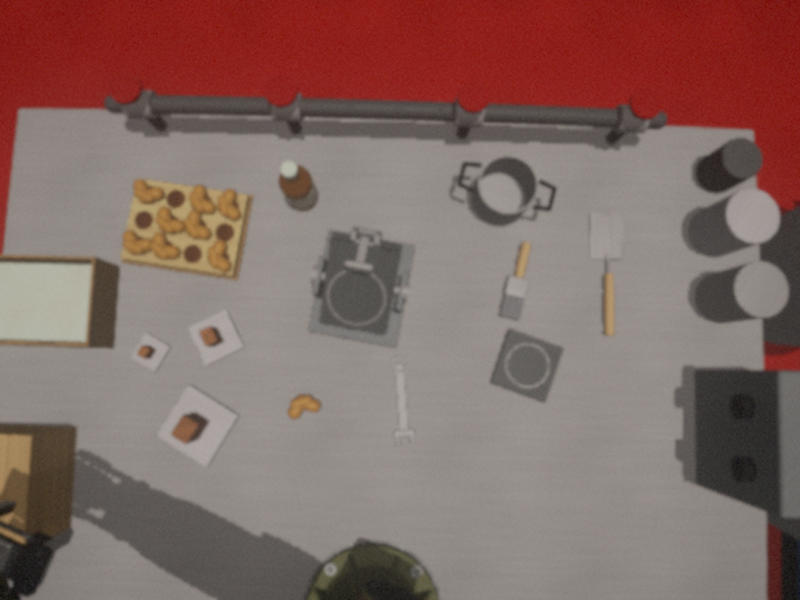

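In the views (800x600): three checker-like plates, in the top picture at (216,337), (199,425) and (151,351). The middle-sized one is (216,337), which is (540,315) in the scene view. The stand is at (360,288) in top and (432,345) in scene, with its clamp raised on the side away from the robot. I'll confirm in crops.

```bash
python3 - <<'E'
from h import *
import pickle
T=pickle.load(open('top.pkl','rb'));S=pickle.load(open('scene.pkl','rb'))
for n,c,x0,y0,w,h,k in(('top',T,80,138,196,150,4),('scene',S,235,155,160,110,5)):
    im=cv2.cvtColor(c['image'],cv2.COLOR_RGB2BGR)[y0:y0+h,x0:x0+w]
    cv2.imwrite(f'pics/{n}c.png',cv2.resize(im,None,fx=k,fy=k,interpolation=cv2.INTER_CUBIC))
# white plates in top
hsv=cv2.cvtColor(T['image'],cv2.COLOR_RGB2HSV)
s=1.5625
for p in((216,337),(199,425),(151,351)):
    print(onz(T,p[0]/s,p[1]/s,10).round())
im=T['image'].astype(int); print([im[int(y/s),int(x/s)] for x,y in((230,350),(260,350),(180,420),(320,335),(350,240),(345,290),(212,335))])
E
```

```text
[496. 311.  10.]
[330. 335.  10.]
[466. 434.  10.]
[array([171, 163, 160]), array([153, 146, 142]), array([142, 119, 109]), array([143, 136, 132]), array([96, 93, 88]), array([86, 80, 77]), array([141,  97,  68])]
```

View pics/topc.png

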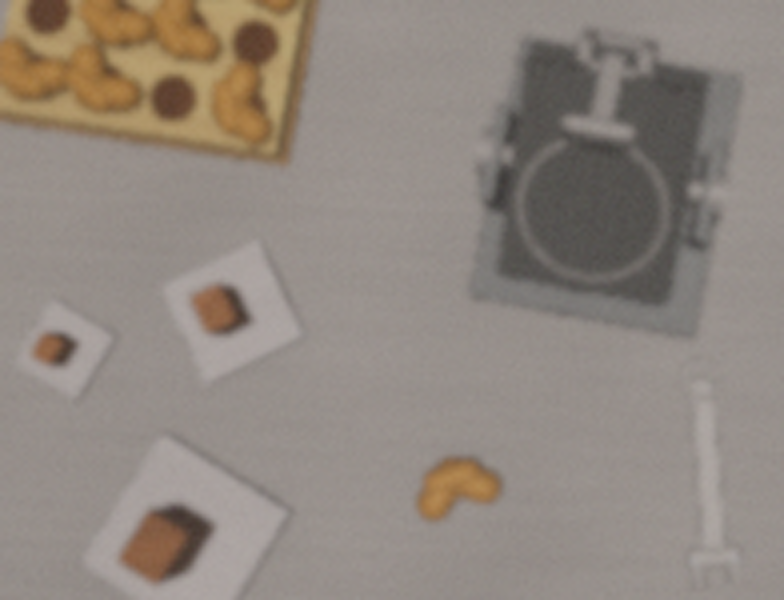

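View pics/scenec.png

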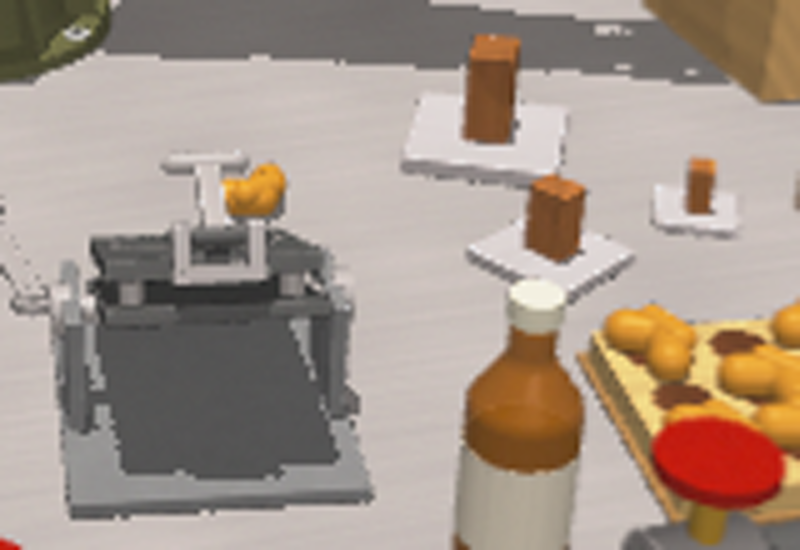

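The crops confirm the three sizes. The checker is the middle one, with top-crop plate corners (260,240), (302,333), (208,383), (163,291). The crossbar runs (562,122)-(635,135) in the top crop and (160,162)-(250,160) in the scene crop. The ring centre is about (592,207) in the top crop.

```bash
cat >> h.py <<'E'
import pickle
def load():
    return pickle.load(open('top.pkl','rb')),pickle.load(open('scene.pkl','rb'))
tc=lambda x,y:((x+.5)/4-.5+80,(y+.5)/4-.5+138)
sc=lambda x,y:((x+.5)/5-.5+235,(y+.5)/5-.5+155)
E
python3 - <<'E'
from h import *
np.set_printoptions(precision=1,suppress=True)
T,S=load()
P=[onz(T,*tc(*p),10) for p in((260,240),(302,333),(208,383),(163,291))]
print('plate',np.array(P),'c',np.mean(P,0),'sides',[np.linalg.norm(P[i]-P[i-1]) for i in range(4)],
 'yaw',[np.degrees(np.arctan2(*(P[i]-P[i-1])[1::-1])) for i in range(4)])
for nm,a,b in(('griptop',(214,307),(556,187)),('barL',(562,122),(247,160)),('barR',(635,135),(162,162)),('barC',(598,129),(205,162)),
 ('plate up L',(523,40),(337,240)),('plate up R',(708,69),(92,240)),('bottle top',(0,0),(0,0))):
    if nm!='bottle top': print(nm,*tri(T,tc(*a),S,sc(*b)))
# two checker corners in both views (right and left in scene)
print(tri(T,tc(260,240),S,sc(635,256)),tri(T,tc(208,383),S,sc(466,251)))
B=[onz(T,*tc(*p),12) for p in((743,75),(695,337),(470,298))]; print('base',np.array(B)); 
B=[onz(S,*sc(*p),12) for p in((372,490),(70,500))]; print('base far, scene',np.array(B))
# ring ellipse by brightness inside dark plate
g=cv2.cvtColor(T['image'],cv2.COLOR_RGB2GRAY).astype(float)
c0=np.array(tc(592,207)); pts=[]
for a in np.linspace(0,2*np.pi,72,endpoint=False):
    r=np.arange(15,22,.25); q=c0[:,None]+np.outer([np.cos(a),np.sin(a)],r)
    v=cv2.remap(g.astype(np.float32),q[0][None].astype(np.float32),q[1][None].astype(np.float32),1)[0]
    w=np.clip(v-np.median(v),0,None)**2
    if v.max()-v.min()>8 and not(-2.3<a-2*np.pi*(a>np.pi)<-.9): pts.append(c0+np.array([np.cos(a),np.sin(a)])*(w@r/w.sum()))
e=cv2.fitEllipse(np.array(pts,np.float32)); print('ring',e,len(pts)); 
for z in(100,105,110): print(onz(T,*e[0],z))
m=[onz(T,*p,105) for p in pts]; print('ring span', np.ptp(m,axis=0))
L=[onz(T,*tc(*p),90) for p in((667,305),(498,275))]; print('low edge@90',np.array(L))
print('bottle',tri(T,(289/1.5625,167/1.5625),S,sc(537,290)),'cheekpivots',onz(T,*tc(490,155),80),onz(T,*tc(706,190),80))
E
```

```text
plate [[549.7 295.4  10. ]
 [481.8 260.4  10. ]
 [443.  328.2  10. ]
 [509.8 365.6  10. ]] c [496.1 312.4  10. ] sides [np.float64(80.83123966417237), np.float64(76.40567174599609), np.float64(78.02086914069386), np.float64(76.5843301951631)] yaw [np.float64(-60.38674926462241), np.float64(-152.81664245421746), np.float64(119.7940219344502), np.float64(29.2925913767653)]
griptop [496.3 309.4  59.7] 4.271841875510636
barL [615.5  58.  176.5] 4.368788081030466
barR [608.2  11.3 178. ] 4.193287020507308
barC [611.6  35.  176.5] 4.292955982947132
plate up L [673.6  89.2 153.4] 1.0016306392960745
plate up R [655.  -36.7 162.3] 9.439175115099093
(array([556. , 310.8,  35.4]), np.float64(46.37447185590895)) (array([435.5, 306.5, -16.4]), np.float64(58.91731138867804))
base [[683.6 -60.1  12. ]
 [486.9 -29.4  12. ]
 [511.  137.1  12. ]]
base far, scene [[712.2 101.9  12. ]
 [678.6 -62.6  12. ]]
ring ((227.7144012451172, 189.7109832763672), (35.46318054199219, 36.76570129394531), 132.1429443359375) 56
[570.   43.7 100. ]
[569.4  43.4 105. ]
[568.8  43.1 110. ]
ring span [90.9 99.2  0. ]
low edge@90 [[505.8  -9.1  90. ]
 [523.2 107.6  90. ]]
bottle (array([775.4, 156.9, 172.8]), np.float64(2.6309023693338185)) cheekpivots [607.8 117.8  80. ] [587.3 -33.8  80. ]
```

Request:
move_arm(
  dp=[
    [34, -40, 3],
    [34, -40, 3],
    [34, -40, 3],
    [34, -40, 3],
    [34, -40, 3],
    [34, -40, 3],
    [34, -40, 3],
    [34, -40, 3],
    [34, -40, 3],
    [34, -40, 3],
  ],
  rotation=[
    [0, 0, 0.02],
    [0, 0, 0.02],
    [0, 0, 0.02],
    [0, 0, 0.02],
    [0, 0, 0.02],
    [0, 0, 0.02],
    [0, 0, 0.02],
    [0, 0, 0.02],
    [0, 0, 0.02],
    [0, 0, 0.015],
  ],
  hand=[0, 0, 0, 0, 0, 0, 0, 0, 0, 0],
)

```text
clock: 1.35
eef_pos: [539.1, 111.5, 235.3]
eef_rot: [-3.142, -0.0, 2.968]
wrist_force: [0.1, 1.4, 0.7]
finger_gap: 1.0
finger_force: 0.0
```

Request:
move_arm(
  dp=[
    [36, -38, 0],
    [37, -38, 0],
    [0, 0, -20],
    [0, 0, -15],
    [0, 0, -10],
    [0, 0, -6],
    [0, 0, -4],
    [0, 0, 0],
  ],
  rotation=[
    [0, 0, 0.01],
    [0, 0, 0.01],
    [0, 0, 0],
    [0, 0, 0],
    [0, 0, 0],
    [0, 0, 0],
    [0, 0, 0],
    [0, 0, 0],
  ],
  hand=[0, 0, 0, 0, 0, 0, 0, 0],
)

```text
clock: 2.35
eef_pos: [611.3, 37.2, 180.6]
eef_rot: [3.142, 0.0, 2.988]
wrist_force: [0.0, -0.1, 0.3]
finger_gap: 0.2
finger_force: 0.0
```

```bash
python3 - <<'E'
from h import *
S=get('scene');T=get('top')
a=cv2.resize(cv2.cvtColor(S['image'],cv2.COLOR_RGB2BGR)[150:250,230:330],(400,400),interpolation=2)
b=cv2.resize(cv2.cvtColor(T['image'],cv2.COLOR_RGB2BGR)[130:230,180:280],(400,400),interpolation=2)
cv2.imwrite('pics/a1.png',np.hstack([a,b])); print(manip.read_state()['eef_pos'])
E
```

```text
[611.38994384  37.05739576 180.85699627]
```

View pics/a1.png

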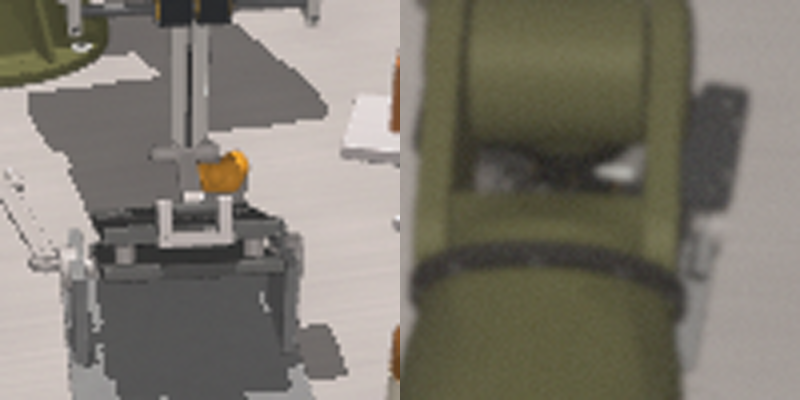

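The scene crop shows the shut fingers directly above the crossbar at (185,155), with no contact yet. I'll descend gently and watch the force.

Request:
move_arm(
  dp=[
    [0, 0, -3],
    [0, 0, -3],
    [0, 0, -3],
    [0, 0, -3],
    [0, 0, 0],
  ],
  rotation=[
    [0, 0, 0],
    [0, 0, 0],
    [0, 0, 0],
    [0, 0, 0],
    [0, 0, 0],
  ],
  hand=[0, 0, 0, 0, 0],
)

```text
clock: 3.08
eef_pos: [611.2, 37.0, 168.1]
eef_rot: [-3.142, -0.0, 2.988]
wrist_force: [0.9, 0.9, 0.5]
finger_gap: 0.4
finger_force: 0.0
```

```bash
python3 - <<'E'
from h import *
S=get('scene')
p=manip.read_state()['eef_pos']; q=proj(S,p); print(p,q)
im=cv2.cvtColor(S['image'],cv2.COLOR_RGB2BGR)[160:220,240:320]
im=cv2.resize(im,(800,600),interpolation=cv2.INTER_NEAREST)
cv2.circle(im,tuple(((q-[240,160]+.5)*10).astype(int)),4,(0,0,255),-1)
cv2.imwrite('pics/a2.png',im)
E
```

```text
[611.27524538  36.99764238 168.27301186] [277.00674376 189.38140222]
```

View pics/a2.png

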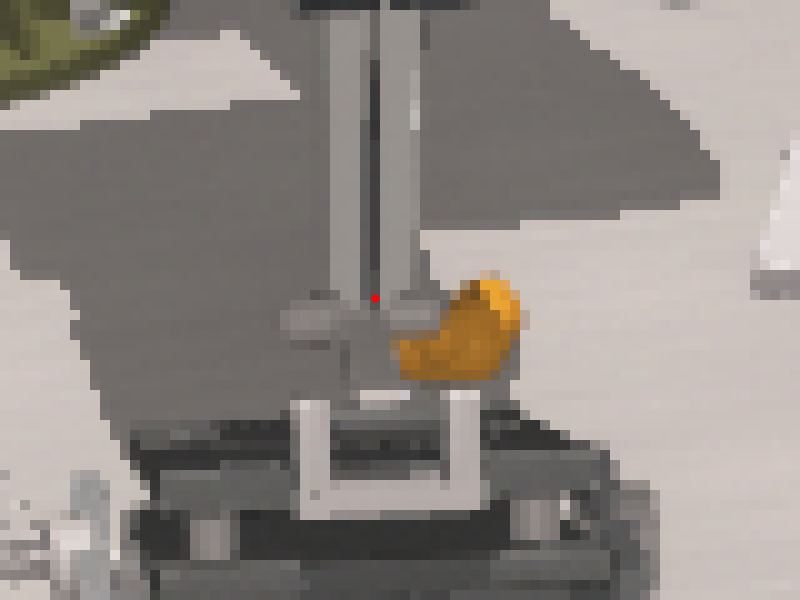

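The crossbar has moved down with the fingertips (now at (361,320) in this crop, before about (361,274)), so the clamp is turning. I'll continue.

Request:
move_arm(
  dp=[
    [0, 0, -4],
    [0, 0, -4],
    [0, 0, -3],
    [1, 0, -3],
    [1, 0, -3],
    [1, 0, -2],
    [0, 0, -2],
    [0, 0, 0],
  ],
  rotation=[
    [0, 0, 0],
    [0, 0, 0],
    [0, 0, 0],
    [0, 0, 0],
    [0, 0, 0],
    [0, 0, 0],
    [0, 0, 0],
    [0, 0, 0],
  ],
  hand=[0, 0, 0, 0, 0, 0, 0, 0],
)

```text
clock: 4.12
eef_pos: [614.3, 37.0, 147.4]
eef_rot: [3.142, 0.0, 2.988]
wrist_force: [0.2, -0.2, 0.1]
finger_gap: 0.9
finger_force: 0.1
```

Request:
move_arm(
  dp=[
    [0, 0, -2],
    [0, 0, -2],
    [0, 0, 0],
  ],
  rotation=[
    [0, 0, 0],
    [0, 0, 0],
    [0, 0, 0],
  ],
  hand=[0, 0, 0],
)

```text
clock: 4.5
eef_pos: [614.3, 37.0, 143.4]
eef_rot: [3.142, 0.0, 2.988]
wrist_force: [-0.3, 0.9, 0.8]
finger_gap: 0.4
finger_force: 0.5
```

```bash
python3 - <<'E'
from h import *
S=get('scene')
p=manip.read_state()['eef_pos']; q=proj(S,p); print(p,q,manip.read_state()['wrist_force'])
im=cv2.cvtColor(S['image'],cv2.COLOR_RGB2BGR)[160:220,240:320]
im=cv2.resize(im,(800,600),interpolation=cv2.INTER_NEAREST)
cv2.circle(im,tuple(((q-[240,160]+.5)*10).astype(int)),4,(0,0,255),-1)
cv2.imwrite('pics/a3.png',im)
E
```

```text
[614.29867771  37.02317114 143.47203528] [277.2193268  197.67239276] [ 1.06459903 -0.28847471  1.10541955]
```

View pics/a3.png

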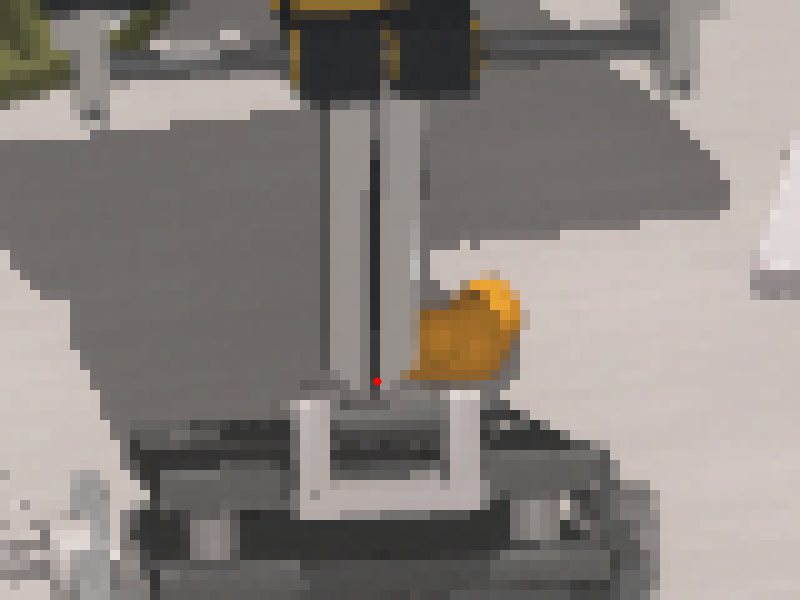

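The bar is now hidden behind the hinge bracket, just under the fingertips at (377,380). I'll keep pushing in small steps until the force rises.

Request:
move_arm(
  dp=[
    [0, 0, -1.5],
    [0, 0, -1.5],
    [0, 0, -1],
    [0, 0, 0],
  ],
  rotation=[
    [0, 0, 0],
    [0, 0, 0],
    [0, 0, 0],
    [0, 0, 0],
  ],
  hand=[0, 0, 0, 0],
)

```text
clock: 5.05
eef_pos: [615.0, 36.9, 140.5]
eef_rot: [3.141, 0.003, 2.988]
wrist_force: [1.8, -1.2, 6.7]
finger_gap: 0.6
finger_force: 3.1
```

Request:
move_arm(
  dp=[
    [0, 0, -1.5],
    [0, 0, -1.5],
    [0, 0, 0],
  ],
  rotation=[
    [0, 0, 0],
    [0, 0, 0],
    [0, 0, 0],
  ],
  hand=[0, 0, 0],
)

```text
clock: 5.42
eef_pos: [615.2, 36.9, 137.8]
eef_rot: [3.141, 0.003, 2.988]
wrist_force: [2.4, -0.9, 9.9]
finger_gap: 0.3
finger_force: 4.0
```

Request:
move_arm(
  dp=[
    [0, 0, 0],
    [0, 0, 10],
    [-2, 0, 30],
    [-21, 3, 0],
    [0, 0, -30],
    [0, 0, -15],
    [0, 0, 0],
  ],
  rotation=[
    [0, 0, 0],
    [0, 0, 0],
    [0, 0, 0],
    [0, 0, 0],
    [0, 0, 0],
    [0, 0, 0],
    [0, 0, 0],
  ],
  hand=[0, 0, 0, 0, 0, 0, 0],
)

```text
clock: 6.3
eef_pos: [590.9, 40.0, 130.5]
eef_rot: [-3.141, -0.002, 2.988]
wrist_force: [0.9, -0.9, 0.3]
finger_gap: 0.5
finger_force: 0.0
```

Request:
move_arm(
  dp=[
    [0, 0, -2],
    [0, 0, -2],
    [0, 0, -1],
    [0, 0, 0],
  ],
  rotation=[
    [0, 0, 0],
    [0, 0, 0],
    [0, 0, 0],
    [0, 0, 0],
  ],
  hand=[0, 0, 0, 0],
)

```text
clock: 6.8
eef_pos: [591.3, 40.0, 126.6]
eef_rot: [3.142, 0.0, 2.988]
wrist_force: [0.2, -0.4, 0.9]
finger_gap: 0.5
finger_force: 0.0
```

Request:
move_arm(
  dp=[
    [0, 0, -2],
    [0, 0, -2],
    [0, 0, 0],
  ],
  rotation=[
    [0, 0, 0],
    [0, 0, 0],
    [0, 0, 0],
  ],
  hand=[0, 0, 0],
)

```text
clock: 7.18
eef_pos: [591.2, 40.0, 122.2]
eef_rot: [-3.142, -0.0, 2.988]
wrist_force: [-1.4, -0.4, 0.2]
finger_gap: 0.7
finger_force: 0.0
```

Request:
move_arm(
  dp=[
    [0, 0, -2],
    [0, 0, -1],
    [0, 0, 0],
  ],
  rotation=[
    [0, 0, 0],
    [0, 0, 0],
    [0, 0, 0],
  ],
  hand=[0, 0, 0],
)

```text
clock: 7.55
eef_pos: [591.2, 40.0, 119.3]
eef_rot: [-3.142, -0.0, 2.988]
wrist_force: [0.0, -0.4, -0.5]
finger_gap: 0.3
finger_force: 0.0
```

Request:
move_arm(
  dp=[
    [0, 0, -2],
    [0, 0, -1],
    [0, 0, 0],
  ],
  rotation=[
    [0, 0, 0],
    [0, 0, 0],
    [0, 0, 0],
  ],
  hand=[0, 0, 0],
)

```text
clock: 7.92
eef_pos: [591.2, 40.0, 116.4]
eef_rot: [-3.142, -0.0, 2.988]
wrist_force: [0.2, -0.0, 0.4]
finger_gap: 0.8
finger_force: 0.0
```

Request:
move_arm(
  dp=[
    [0, 0, -1.5],
    [0, 0, 0],
  ],
  rotation=[
    [0, 0, 0],
    [0, 0, 0],
  ],
  hand=[0, 0],
)

```text
clock: 8.18
eef_pos: [591.3, 40.0, 114.9]
eef_rot: [3.142, -0.0, 2.988]
wrist_force: [-0.0, -0.4, -0.2]
finger_gap: 0.8
finger_force: 0.1
```

Request:
move_arm(
  dp=[
    [0, 0, -1.5],
    [0, 0, 0],
  ],
  rotation=[
    [0, 0, 0],
    [0, 0, 0],
  ],
  hand=[0, 0],
)

```text
clock: 8.43
eef_pos: [591.6, 40.0, 114.0]
eef_rot: [3.141, 0.001, 2.988]
wrist_force: [-1.6, -0.4, 5.3]
finger_gap: 0.6
finger_force: 2.5
```

Request:
move_arm(
  dp=[
    [0, 0, -1.5],
    [0, 0, 0],
  ],
  rotation=[
    [0, 0, 0],
    [0, 0, 0],
  ],
  hand=[0, 0],
)

```text
clock: 8.68
eef_pos: [592.0, 39.9, 112.8]
eef_rot: [3.141, 0.002, 2.988]
wrist_force: [0.6, -0.8, 6.9]
finger_gap: 0.0
finger_force: 2.9
```

Request:
move_arm(
  dp=[
    [0, 0, -1.5],
    [0, 0, 0],
  ],
  rotation=[
    [0, 0, 0],
    [0, 0, 0],
  ],
  hand=[0, 0],
)

```text
clock: 8.93
eef_pos: [592.1, 39.9, 111.5]
eef_rot: [3.141, 0.003, 2.988]
wrist_force: [0.6, -0.8, 8.3]
finger_gap: 0.3
finger_force: 3.2
```

Request:
move_arm(
  dp=[
    [0, 0, 12],
    [-30, 5, 0],
    [-30, 4, 0],
    [0, 0, -14],
    [0, 0, -6],
    [0, 0, -3],
    [0, 0, 0],
  ],
  rotation=[
    [0, 0, 0],
    [0, 0, 0],
    [0, 0, 0],
    [0, 0, 0],
    [0, 0, 0],
    [0, 0, 0],
    [0, 0, 0],
  ],
  hand=[0, 0, 0, 0, 0, 0, 0],
)

```text
clock: 9.8
eef_pos: [531.5, 48.9, 99.1]
eef_rot: [-3.141, -0.001, 2.988]
wrist_force: [1.4, 0.0, 0.2]
finger_gap: 0.3
finger_force: 0.0
```

Request:
move_arm(
  dp=[
    [0, 0, -1.5],
    [0, 0, 0],
  ],
  rotation=[
    [0, 0, 0],
    [0, 0, 0],
  ],
  hand=[0, 0],
)

```text
clock: 10.05
eef_pos: [531.3, 49.0, 98.0]
eef_rot: [-3.142, -0.0, 2.988]
wrist_force: [0.3, -0.2, -0.7]
finger_gap: 0.6
finger_force: 0.0
```

Request:
move_arm(
  dp=[
    [0, 0, -1.5],
    [0, 0, 0],
  ],
  rotation=[
    [0, 0, 0],
    [0, 0, 0],
  ],
  hand=[0, 0],
)

```text
clock: 10.3
eef_pos: [531.2, 49.0, 96.4]
eef_rot: [-3.142, -0.0, 2.988]
wrist_force: [0.9, 1.1, 0.4]
finger_gap: 0.7
finger_force: 0.0
```

Request:
move_arm(
  dp=[
    [0, 0, -1.5],
    [0, 0, 0],
  ],
  rotation=[
    [0, 0, 0],
    [0, 0, 0],
  ],
  hand=[0, 0],
)

```text
clock: 10.55
eef_pos: [531.2, 49.0, 94.8]
eef_rot: [-3.142, -0.0, 2.988]
wrist_force: [0.1, -0.1, 0.2]
finger_gap: 0.4
finger_force: 0.0
```

Request:
move_arm(
  dp=[
    [0, 0, -2],
    [0, 0, 0],
  ],
  rotation=[
    [0, 0, 0],
    [0, 0, 0],
  ],
  hand=[0, 0],
)

```text
clock: 10.8
eef_pos: [531.2, 49.0, 92.8]
eef_rot: [-3.142, -0.0, 2.988]
wrist_force: [0.5, -0.1, 0.0]
finger_gap: 0.3
finger_force: 0.0
```

Request:
move_arm(
  dp=[
    [0, 0, -2],
    [0, 0, 0],
  ],
  rotation=[
    [0, 0, 0],
    [0, 0, 0],
  ],
  hand=[0, 0],
)

```text
clock: 11.05
eef_pos: [531.2, 49.0, 90.8]
eef_rot: [-3.142, -0.0, 2.988]
wrist_force: [0.1, -0.8, 0.2]
finger_gap: 0.9
finger_force: 0.0
```

Request:
move_arm(
  dp=[
    [0, 0, -2],
    [0, 0, 0],
  ],
  rotation=[
    [0, 0, 0],
    [0, 0, 0],
  ],
  hand=[0, 0],
)

```text
clock: 11.3
eef_pos: [531.2, 49.0, 88.8]
eef_rot: [-3.142, -0.0, 2.988]
wrist_force: [-0.6, 1.9, -0.8]
finger_gap: 0.3
finger_force: 0.0
```

Request:
move_arm(
  dp=[
    [0, 0, -1.5],
    [0, 0, 0],
  ],
  rotation=[
    [0, 0, 0],
    [0, 0, 0],
  ],
  hand=[0, 0],
)

```text
clock: 11.55
eef_pos: [531.2, 49.0, 87.3]
eef_rot: [-3.142, -0.0, 2.988]
wrist_force: [0.5, -0.1, -0.4]
finger_gap: 0.3
finger_force: 0.0
```

Request:
move_arm(
  dp=[
    [0, 0, -1.5],
    [0, 0, 0],
  ],
  rotation=[
    [0, 0, 0],
    [0, 0, 0],
  ],
  hand=[0, 0],
)

```text
clock: 11.8
eef_pos: [531.2, 49.0, 85.9]
eef_rot: [-3.142, -0.0, 2.988]
wrist_force: [-0.6, 0.3, 0.3]
finger_gap: 0.3
finger_force: 0.0
```

Request:
move_arm(
  dp=[
    [0, 0, -1.5],
    [0, 0, 0],
  ],
  rotation=[
    [0, 0, 0],
    [0, 0, 0],
  ],
  hand=[0, 0],
)

```text
clock: 12.05
eef_pos: [531.6, 49.0, 84.8]
eef_rot: [3.141, 0.001, 2.988]
wrist_force: [-1.0, -0.1, 6.0]
finger_gap: 0.4
finger_force: 2.5
```

Request:
move_arm(
  dp=[
    [0, 0, -1.5],
    [0, 0, 0],
  ],
  rotation=[
    [0, 0, 0],
    [0, 0, 0],
  ],
  hand=[0, 0],
)

```text
clock: 12.3
eef_pos: [532.0, 48.9, 83.7]
eef_rot: [3.141, 0.002, 2.988]
wrist_force: [0.3, -0.0, 6.6]
finger_gap: 0.3
finger_force: 2.9
```

Request:
move_arm(
  dp=[
    [0, 0, 40],
    [0, 0, 50],
    [-6, 43, 0],
    [-6, 44, 0],
    [-6, 44, 0],
    [-6, 44, 0],
    [-6, 44, 0],
    [-6, 43, 0],
  ],
  rotation=[
    [0, 0, 0],
    [0, 0, 0],
    [0, 0, 0.11],
    [0, 0, 0.11],
    [0, 0, 0.11],
    [0, 0, 0.11],
    [0, 0, 0.11],
    [0, 0, 0.11],
  ],
  hand=[0, 0, 1, 1, 1, 1, 1, 1],
)

```text
clock: 13.3
eef_pos: [494.8, 312.4, 172.8]
eef_rot: [-3.142, -0.0, -2.632]
wrist_force: [0.3, 0.2, 0.1]
finger_gap: 56.9
finger_force: 0.0
```

Request:
move_arm(
  dp=[
    [0, 0, 0],
    [0, 0, -40],
    [0, 0, -30],
    [0, 0, 0],
  ],
  rotation=[
    [0, 0, 0],
    [0, 0, 0],
    [0, 0, 0],
    [0, 0, 0],
  ],
  hand=[1, 1, 1, 1],
)

```text
clock: 13.8
eef_pos: [494.5, 309.8, 101.1]
eef_rot: [-3.141, -0.004, -2.637]
wrist_force: [-0.6, 0.5, 0.7]
finger_gap: 93.3
finger_force: 0.0
```

```bash
python3 - <<'E'
from h import *
S=get('scene')
s=manip.read_state(); p=s['eef_pos']; print(p,s['eef_rot'],s['finger_gap'])
im=cv2.cvtColor(S['image'],cv2.COLOR_RGB2BGR)[140:240,255:385]
im=cv2.resize(im,None,fx=6,fy=6,interpolation=2)
for X,c in((p,(0,0,255)),((p[0],p[1],10),(255,0,0))):
    cv2.circle(im,tuple(((proj(S,X)-[255,140]+.5)*6).astype(int)),4,c,-1)
cv2.imwrite('pics/a4.png',im)
E
```

```text
[495.33320409 310.33909168 102.99641598] [-3.14156703e+00 -1.12214740e-03 -2.63660898e+00] 93.53180293509736
```

View pics/a4.png

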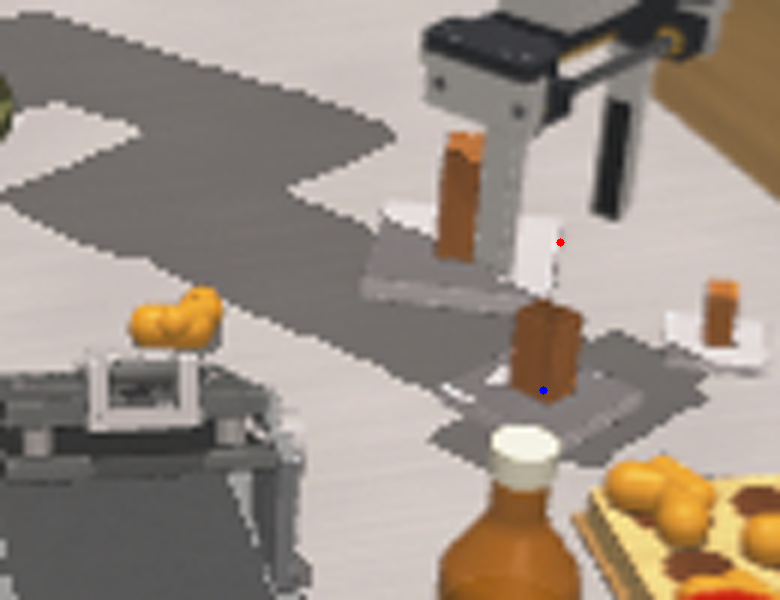

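The open fingers straddle the grip: the point below the TCP (blue, (543,390)) falls at the foot of the grip. The clamp arm at (145,375) is down. I'll descend and grip.

Request:
move_arm(
  dp=[
    [0, 0, -40],
    [0, 0, -30],
    [0, 0, -12],
    [0, 0, -4],
    [0, 0, 0],
    [0, 0, 0],
    [0, 0, 0],
    [0, 0, 0],
    [0, 0, 0],
  ],
  rotation=[
    [0, 0, 0],
    [0, 0, 0],
    [0, 0, 0],
    [0, 0, 0],
    [0, 0, 0],
    [0, 0, 0],
    [0, 0, 0],
    [0, 0, 0],
    [0, 0, 0],
  ],
  hand=[1, 1, 1, 1, 0, 0, 0, 0, 0],
  newtons=30,
)

```text
clock: 14.98
eef_pos: [495.3, 311.0, 17.0]
eef_rot: [3.142, 0.0, -2.635]
wrist_force: [-0.1, -0.0, -1.0]
finger_gap: 47.6
finger_force: 0.0
```

Request:
move_arm(
  dp=[
    [0, 0, 0],
    [0, 0, 0],
    [0, 0, 0],
    [0, 0, 0],
    [0, 0, 0],
  ],
  rotation=[
    [0, 0, 0],
    [0, 0, 0],
    [0, 0, 0],
    [0, 0, 0],
    [0, 0, 0],
  ],
  hand=[0, 0, 0, 0, 0],
)

```text
clock: 15.6
eef_pos: [495.3, 311.0, 16.9]
eef_rot: [-3.142, 0.0, -2.635]
wrist_force: [1.0, -0.1, 0.2]
finger_gap: 24.1
finger_force: 30.0
```

Request:
move_arm(
  dp=[
    [0, 0, 15],
    [0, 0, 45],
    [0, 0, 50],
    [0, 0, 50],
    [0, 0, 0],
    [0, 0, 0],
  ],
  rotation=[
    [0, 0, 0],
    [0, 0, 0],
    [0, 0, 0],
    [0, 0, 0],
    [0, 0, 0],
    [0, 0, 0],
  ],
  hand=[0, 0, 0, 0, 0, 0],
)

```text
clock: 16.35
eef_pos: [494.9, 310.8, 176.6]
eef_rot: [-3.142, -0.001, -2.635]
wrist_force: [-0.4, -0.2, -1.3]
finger_gap: 23.7
finger_force: 30.0
```

Request:
move_arm(
  dp=[
    [8, -40, 0],
    [8, -40, 0],
    [8, -40, 0],
    [8, -40, 0],
    [8, -40, 0],
    [6, -40, 0],
    [4, -24, 0],
    [0, 0, 0],
  ],
  rotation=[
    [0, 0, -0.1],
    [0, 0, -0.1],
    [0, 0, -0.1],
    [0, 0, -0.1],
    [0, 0, -0.1],
    [0, 0, -0.1],
    [0, 0, -0.06],
    [0, 0, 0],
  ],
  hand=[0, 0, 0, 0, 0, 0, 0, 0],
)

```text
clock: 17.35
eef_pos: [544.8, 45.8, 175.5]
eef_rot: [-3.141, -0.003, 2.986]
wrist_force: [-1.1, 1.2, -3.2]
finger_gap: 23.7
finger_force: 30.0
```

Request:
move_arm(
  dp=[
    [0, 0, 0],
    [0, 0, 0],
    [0, 0, 0],
    [0, 0, 0],
    [0, 0, 0],
    [0, 0, 0],
  ],
  rotation=[
    [-0.0137, -0.0884, 0],
    [-0.0137, -0.0884, 0],
    [-0.0137, -0.0884, 0],
    [-0.0137, -0.0884, 0],
    [-0.0137, -0.0884, 0],
    [0, 0, 0],
  ],
  hand=[0, 0, 0, 0, 0, 0],
)

```text
clock: 18.1
eef_pos: [543.9, 48.1, 175.9]
eef_rot: [-3.141, 0.445, 2.99]
wrist_force: [0.7, -0.0, -2.3]
finger_gap: 23.7
finger_force: 30.0
```

```bash
python3 - <<'E'
from h import *
from scipy.spatial.transform import Rotation as R
s=manip.read_state(); print(s['eef_pos'],s['wrist_force'],s['finger_gap'],s['joints'])
M=R.from_euler('xyz',s['eef_rot']).as_matrix(); print(M)
y=-.154;th=.447;ex=np.array([np.cos(y),np.sin(y),0]);n=-np.sin(th)*ex+[0,0,np.cos(th)]
ey=np.array([-np.sin(y),np.cos(y),0]); xf=np.cross(ey,n); W=np.c_[-xf,ey,-n]
print('rotvec to go',R.from_matrix(W@M.T).as_rotvec(), 'n',n,'xf',xf)
t=np.array([570,43.3,100])+n*16.9-.8*xf; print('touch',t,'diff',t-s['eef_pos'])
E
```

```text
[543.92389043  48.09034002 175.88986384] [ 0.74307502 -0.03958125 -2.34406431] 23.655850855019228 [ 0.06772682  0.09978971  1.89933343 -0.14424202  0.71246148 -1.26294997]
[[-8.92467751e-01  1.50983204e-01  4.25094560e-01]
 [ 1.36110546e-01  9.88536222e-01 -6.53456790e-02]
 [-4.30087471e-01 -4.59058471e-04 -9.02787105e-01]]
rotvec to go [ 8.68950993e-05 -2.45207332e-03 -2.43662667e-03] n [-0.4271466   0.06630557  0.90174794] xf [ 0.89107613 -0.13832093  0.43226224]
touch [562.06836162  44.53122095 114.89373048] diff [ 18.14447119  -3.55911907 -60.99613337]
```

Request:
move_arm(
  dp=[
    [6, -1.4, -20],
    [4, -0.8, -20],
    [3, -0.6, -10],
    [0, 0, 0],
    [0, 0, 0],
  ],
  rotation=[
    [0, 0, 0],
    [0, 0, 0],
    [0, 0, 0],
    [0, 0, 0],
    [0, 0, 0],
  ],
  hand=[0, 0, 0, 0, 0],
)

```text
clock: 18.73
eef_pos: [558.5, 44.3, 127.6]
eef_rot: [3.141, 0.448, 2.988]
wrist_force: [0.0, 0.0, -1.4]
finger_gap: 23.8
finger_force: 30.0
```

Request:
move_arm(
  dp=[
    [1.3, -0.2, -2.7],
    [1.3, -0.2, -2.7],
    [0.9, -0.1, -1.8],
    [0, 0, 0],
  ],
  rotation=[
    [0, 0, 0],
    [0, 0, 0],
    [0, 0, 0],
    [0, 0, 0],
  ],
  hand=[0, 0, 0, 0],
)

```text
clock: 19.23
eef_pos: [561.7, 43.7, 119.6]
eef_rot: [-3.141, 0.447, 2.988]
wrist_force: [-0.6, 0.5, -2.3]
finger_gap: 24.0
finger_force: 30.0
```

Request:
move_arm(
  dp=[
    [0.9, -0.1, -1.8],
    [0.4, -0.1, -0.9],
    [0, 0, 0],
  ],
  rotation=[
    [0, 0, 0],
    [0, 0, 0],
    [0, 0, 0],
  ],
  hand=[0, 0, 0],
)

```text
clock: 19.6
eef_pos: [563.1, 43.5, 116.9]
eef_rot: [-3.142, 0.447, 2.988]
wrist_force: [-0.3, 0.3, -1.4]
finger_gap: 23.8
finger_force: 30.0
```

```bash
cat > st.py <<'E'
from h import *
n=np.array([-.427,.066,.902]);ey=np.array([.153,.988,0]);xf=np.cross(ey,n);t=np.array([562.1,44.5,114.9])
F=[];m=[];p=[]
for _ in range(5):
    s=manip.read_state();F.append(s['wrist_force']);m.append(s['moment']);p.append(s['eef_pos']);camera('top')
F=np.mean(F,0);m=np.mean(m,0);d=np.mean(p,0)-t
print('F n,x,y',F@n,F@xf,F@ey,'M about y',m@ey,'x',m@xf,'| off n,x,y',d@n,d@xf,d@ey,s['eef_rot'])
E
python3 st.py
```

```text
F n,x,y -1.8193891828039757 -0.7551214625622675 -0.13942202773243234 M about y 0.38744365036776984 x 0.012678070121682074 | off n,x,y 1.4464459730694699 1.9241775335619535 -0.8322803408177661 [3.14158071 0.44732185 2.98784904]
```

Request:
move_arm(
  dp=[
    [-1.6, 1.1, -0.8],
    [0.4, -0.1, -0.9],
    [0, 0, 0],
  ],
  rotation=[
    [0, 0, 0],
    [0, 0, 0],
    [0, 0, 0],
  ],
  hand=[0, 0, 0],
)

```text
clock: 20.23
eef_pos: [561.9, 44.5, 115.3]
eef_rot: [-3.142, 0.447, 2.988]
wrist_force: [-0.3, 0.7, -2.3]
finger_gap: 24.0
finger_force: 30.0
```

Request:
move_arm(
  dp=[
    [0.4, -0.1, -0.9],
    [0, 0, 0],
  ],
  rotation=[
    [0, 0, 0],
    [0, 0, 0],
  ],
  hand=[0, 0],
)

```text
clock: 20.48
eef_pos: [562.3, 44.4, 114.6]
eef_rot: [3.142, 0.447, 2.988]
wrist_force: [-2.6, 1.1, 2.0]
finger_gap: 23.8
finger_force: 30.0
```

```bash
python3 st.py
```

```text
F n,x,y 3.423508937938922 -1.7727004221317544 0.7815132996608501 M about y 0.5625062223188092 x -0.06712468047782487 | off n,x,y -0.3617630659328826 0.04716050243015353 -0.02899836773276212 [3.14153069 0.44739305 2.98778406]
```

Request:
move_arm(
  dp=[
    [0.6, -0.1, -1.3],
    [0.6, -0.1, -1.3],
    [0.6, -0.1, -1.3],
    [0, 0, 0],
    [0, 0, 0],
  ],
  rotation=[
    [0, 0, 0],
    [0, 0, 0],
    [0, 0, 0],
    [0, 0, 0],
    [0, 0, 0],
  ],
  hand=[0, 0, 0, 0, 0],
)

```text
clock: 21.35
eef_pos: [564.2, 44.1, 110.7]
eef_rot: [3.141, 0.448, 2.988]
wrist_force: [-4.3, 2.5, 4.0]
finger_gap: 24.0
finger_force: 30.0
```

```bash
python3 st.py
```

```text
F n,x,y 5.706853758928336 -1.683568477434951 1.5829466912765695 M about y 0.4361474722799504 x 0.09886526323115175 | off n,x,y -4.716334175737965 0.05717900687757184 -0.035893952733304764 [3.14144434 0.44754968 2.98775516]
```

Request:
move_arm(
  dp=[
    [0.5, -0.1, -1.1],
    [0, 0, 0],
    [0, 0, 0],
    [0, 0, 0],
  ],
  rotation=[
    [0, 0, 0],
    [0, 0, 0],
    [0, 0, 0],
    [0, 0, 0],
  ],
  hand=[0, 0, 0, 0],
)

```text
clock: 22.1
eef_pos: [564.7, 44.1, 109.6]
eef_rot: [3.141, 0.448, 2.988]
wrist_force: [-3.1, 1.7, 5.3]
finger_gap: 24.0
finger_force: 30.0
```

```bash
python3 st.py; python3 - <<'E'
from h import *
S=get('scene')
im=cv2.cvtColor(S['image'],cv2.COLOR_RGB2BGR)[145:235,230:350]
cv2.imwrite('pics/a5.png',cv2.resize(im,(800,600),interpolation=2))
E
```

```text
F n,x,y 6.501258493147062 -0.9394223623333879 1.7967137006278473 M about y 0.420555763003215 x 0.14155000447853006 | off n,x,y -5.9143979998961 0.06613972608115205 -0.03416387150764935 [3.1414526  0.44759585 2.98781503]
```

View pics/a5.png

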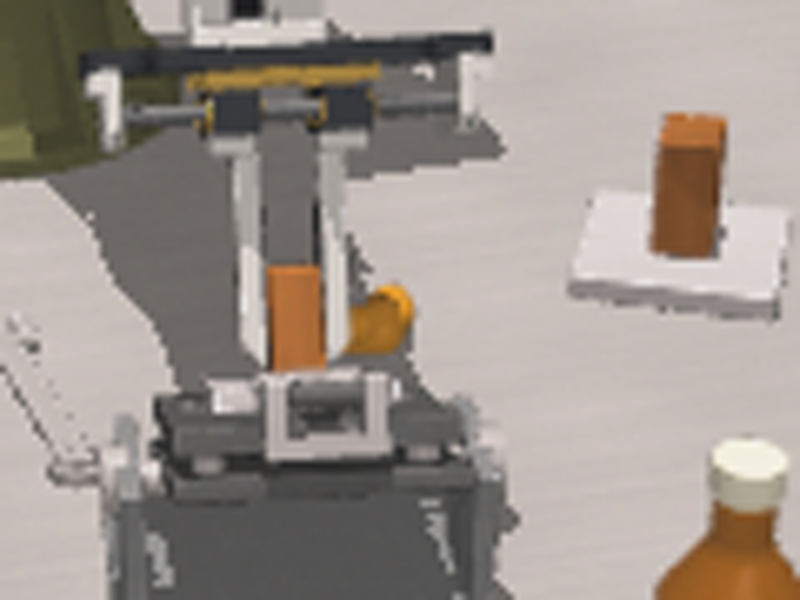

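The clamp is down, the fingers hold the grip at (295,315), and the plate lies across the mould face, partly hidden by the bracket at (328,420). I'll check its lateral position by projecting the expected corners.

```bash
python3 - <<'E'
from h import *
S=get('scene')
n=np.array([-.427,.066,.902]);ey=np.array([.153,.988,0]);xf=np.cross(ey,n)
o=np.array([570,43.3,100])-5.7*n
d=lambda x,y,z:((proj(S,o+x*xf+y*ey+z*n)-[230,145]+.5)*6.667).round()
im=cv2.resize(cv2.cvtColor(S['image'],cv2.COLOR_RGB2BGR)[145:235,230:350],(800,600),interpolation=2)
for nm,P,c in(('upper corners',[(40,40,10),(40,-40,10)],(0,0,255)),('grip top corners',[(15,12,60),(15,-12,60)],(255,0,0)),('plate up edge',[(95,60,0),(95,-60,0)],(0,255,0)),('hinge',[(113,0,12)],(255,0,255)),('tip',[(58,24,18),(58,-24,18)],(0,255,255))):
    print(nm,[d(*p) for p in P])
    for p in P: cv2.circle(im,tuple(d(*p).astype(int)),4,c,-1)
cv2.imwrite('pics/a6.png',im)
E
```

```text
upper corners [array([406., 383.]), array([220., 393.])]
grip top corners [array([328., 267.]), array([274., 270.])]
plate up edge [array([477., 415.]), array([183., 432.])]
hinge [array([335., 398.])]
tip [array([374., 369.]), array([260., 375.])]
```

View pics/a6.png

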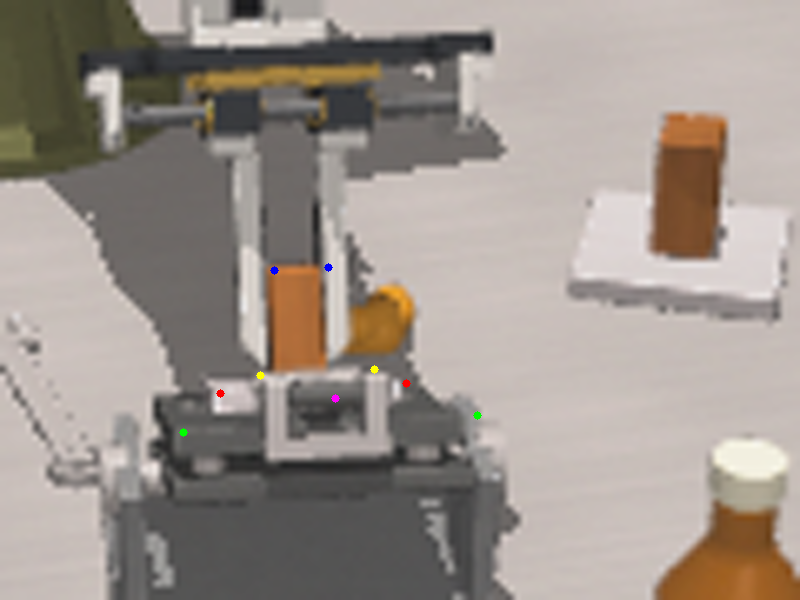

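All predicted points lie about 6 px (about 2 mm) to the right of the picture, for the grip, plate and hinge alike. That is a common calibration shift, so the checker is centred relative to the stand. Handing in.

```bash
python3 st.py; python3 -c "
from cell import manip; print(manip.sign_off())"
```

```text
F n,x,y 6.803067551673765 -1.1040626050078703 1.766555583986413 M about y 0.42227399969711055 x 0.1419208375621896 | off n,x,y -5.9209979356312985 0.05649521758023173 -0.03373215332259143 [3.14145356 0.44755775 2.98777643]
the job is handed in; nothing more can be done
None
```

I swung the clamp down and handed the job in still gripping the checking plate, pressed flush and centred on the mould face with the sprung seat in by about 5.8 mm (my estimate from arm position and force); the hand-in returned no verdict.

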